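# Lid the change tin, then lift off the outer lid alone

## Task

The loose-change tin on the hall cabinet stands on a tilting stand that has tipped to one side: turn the stand's wing knob until the tin is level. Then lift its two nested lids together from the coaster by the slim wooden centre knob of the inner lid and lower them (no dropping) onto the tin until the inner lid sits fully home, with the outer lid still nested on it and the tin still level. Last, grip the outer lid alone by its wide collar, lift it straight up by about 10 cm so that the inner lid with its coin slot stays seated in the tin undisturbed, and finish while still holding the outer lid up there, level and still; leave the other things on the cabinet where they are.

Things in the scene. Friction and masses are not known exactly. Their poses are not given: they have to be found in the camera images.
- wing_grip (a point): Middle of the black wing of the stand's levelling knob: an upright bar 14 mm thick, 44 mm long, 30 mm high (this point is half-way up, its top 15 mm above), turning about the vertical through this point on a fixed dark post, 115 mm from the tin's axis; a 34 mm round flange lies under the bar. y axis along the bar, z up.
- wing (a joint): Angle of the levelling knob in rad, growing clockwise seen from above. 0 is where the platform is level and the bar points straight at the tin's axis; it starts between -1.4 and -0.85. It stays where it is left (friction torque 0.08 N m) and turns from -2.2 to 1.2.
- platform (a joint): Tilt of the hinged wooden platform that carries the tin, rad; 0 is level, positive is knob side low. Always -0.1 times the knob angle (1 rad clockwise raises the knob side by 0.1 rad). Its level axis is 62 mm below the tin's mouth, square to the line from tin to knob.
- tin_mouth (a point): Centre of the open mouth of the plain metal tin, at rim height (about 92 mm above the cabinet when level). The tin is fixed on the platform: 90 mm outer diameter, 85 mm inner diameter, 50 mm tall. Its z axis is the tin's axis (straight up when level); its y axis points away from the knob.
- inner_knob (a point): Middle of the free part of the inner lid's wooden knob, on the lid's axis (z up): a round post, 16 mm diameter, standing up through the hole of the outer lid. Its top is 13.5 mm above this point; the top of the outer lid's collar is 13.5 mm below it while nested. Seated in the tin, this point is 41.5 mm above the mouth's centre.
- outer_collar (a point): On the outer lid's axis, half-way up its collar: a ring 44 mm outer diameter, about 30 mm inner (6 mm clear all round the inner knob), 22 mm high. Collar top 11 mm above, flat top of the cap 11 mm below this point. While nested it is 24.5 mm below inner_knob, and the knob stands 27 mm above the collar.
- inner_flange (a point): Centre of the underside of the inner lid's metal flange (94 mm diameter, 3 mm thick, with a coin slot), 41.5 mm below inner_knob; it lies on the tin's rim when seated. Below it a tapered plug, 80 narrowing to 72 mm, goes 10 mm into the tin. Inner lid about 160 g. At the start the plug stands on a round wooden coaster, 104 mm wide, 8 mm thick.
- outer_rim (a point): Centre of the lower edge of the outer lid, 20 mm below outer_collar. The outer lid is a plain metal cap, 104 mm diameter, about 130 g, lying loosely on the inner lid's flange (about 2.5 mm side play). Lifting by the collar lifts the outer lid only; lifting by the inner knob lifts both.
- key_bowl: Bystander: teal glazed bowl, 130 mm wide, 45 mm high; origin under its centre.
- car_key: Bystander: chrome car key, 78 mm long, 11 mm high; origin at its underside.
- earbud_case: Bystander: black earbud case 60 x 48 x 24 mm; origin at its underside.
- plant_pot: Bystander: white ceramic pot with a plant, 84 mm wide, about 100 mm high; origin under its centre.
- pocket_torch: Bystander: dark pocket torch 103 mm long, 30 mm high; origin at its underside.
- glasses_case: Bystander: grey glasses case 155 x 58 x 40 mm; origin at its underside.
There are look-alikes about, which are no part of the job. What is shaped like the part that bears outer_collar but green or yellow is not meant.

How it is judged:
By the outcome, as a careful person would: the job done as asked, in the order asked, and still so for the second after the job is handed in, while the arm keeps its last pose, push and grip.
It also fails if it takes over 58 s, if anything falls off the work surface, if the arm or the gripper's body presses on something with over 40 N, if the wrist force passes 120 N, or if a joint passes its speed limit or range.

## Robot

A 7-joint arm with a two-finger parallel gripper is mounted at the origin on the work surface. World frame = base frame: x ahead of the robot, y to its left, z up, the work surface at z = 0. Lengths are in m, angles in rad, forces in N, time in s.
With the tool pointing down it reaches from about 0.425 to 0.925 m from the base axis. Payload 6.8 kg.
Tool frame: the origin (TCP) lies on the centre line of the jaws, within the pads' length; the fingertips stand r.tcp_to_tips ahead of it and the grasp point (between the pads) lies 6 mm ahead of it (r.tcp_to_tips is the distance from the TCP to the fingertips, in m); z points along the fingers, y is the direction in which the jaws open and shut (so a half turn about z gives the same grasp; the last joint's range is limited). The gripper opens to 85 mm and grips with 20 to 120 N. Pads are 22 mm wide; open, the fingers measure 114 mm over their backs; the gripper's body (76 mm by 85 mm) begins 54 mm behind the grasp point. The pads swing forward as they close: fully open they stand 13 mm farther back than shut.
Start: joints at [1.204, 0.477, 0.022, 1.555, -0.011, 1.109, -0.083], TCP at [0.173, -0.653, 0.256] pointing down, gripper open.
Joint ranges: [-2.96, 2.96], [-0.34, 2.1], [-1.41, 1.46], [0.24, 2.44], [-1.37, 4.51], [0.17, 1.92], [-2.96, 2.96]. Speed limits (rad/s): [2.39, 2.39, 3.14, 3.14, 3.14, 3.14, 3.14].

## Interface

Orientations are given as [roll, pitch, yaw] about the fixed x, y, z axes, in that order (R = Rz(yaw) Ry(pitch) Rx(roll)).
In Python, from cell import r, vision, job, nets gives the robot as it stands. The module is installed in compiled form; this text tells all that it offers.
- The arm moves only by the shell command python3 -m creep 'ROWS'. ROWS is JSON, a list of rows, each a list of 5 numbers: the shift along the tool's x, y, z in m, then the turn about the tool's z in degrees, then the closure, from 0 (fully open) to 1 (shut). In form: [[x, y, z, spin, grip], ...]. A call has 1 to 12 rows; each row is the pose to reach, as a shift and turn from the pose commanded when the call began, along the tool's axes at that moment; what a row does not reach only later rows make up. A row lasts 1/10 s, in which the tool goes at most 50 mm and 8.59 degrees, less where a joint would pass 70% of its speed; a pose out of reach is approached as far as the arm can. A call with a gripper value outside its range is refused whole. The fingers move at their own pace and stop on an object; the grip force is fixed at half the most. Time passes only in rows, so rows that repeat a pose let the fingers close. It gives the time, the measured TCP pose, the force and the opening at its end, in the units of the state.
- r.observe(): the state, without advancing time (a new reading comes with each control period).
- vision.get_image(name): name is "scene" or "top" or "wrist"; returns a dict with "img" (480x640x3 uint8, blue, green, red), "fx", "fy", "cx", "cy" (pixels), "k1" (the pictures are not rectified: a ray, as slopes to the right and down, at radius r is drawn at 1 + k1 r^2 times it, then the intrinsics apply), "extrinsics" (4x4, takes a point from world to camera coordinates). Camera axes: x right, y up, looking along -z (the intrinsics and any distortion apply to the point x, -y, -z); pixel columns grow to the right and rows downward; lengths in m; the calibration is good to about 2 mm. A picture is of the moment at which its call begins. There is no depth.
- job.sign_off(): hands the job in, once; it reports no verdict.
Trained networks look in a picture, given as the dict that the camera call returned (one of the last four; its "shot" number tells which), for a name from the list of things; names that differ only in an ending like _2 or _b are one class to them, and where a whole thing is asked for, a point or a joint stands for the part that bears it (a point fixed in the world has none). Each returns a list of dicts, best first, with "p" (0 to 1); they miss things now and then, are a little off and sometimes report something else, mostly with a low value. They report only what shows in the picture. A call takes as long as a camera call. They do not tell look-alikes from the thing itself.
- nets.search_frame(picture, target): "location" ([x, y, z] in m, in world coordinates, good to about 4 mm: the middle of the surface that is visible of it).
- nets.spot_point(picture, target): "location" ([x, y, z] in m, in world coordinates, good to about 4 mm: a listed point, or the origin of a listed thing).
The state is a dict: "t": time; "joint_positions": joint angles; "qvel": joint speeds; "effort": joint torques, N m; "ee_pos": TCP position; "tcp_rot": TCP orientation; "force": force on the tool from outside, world axes, zero at the start; "torque": the same for the moment, N m; "width": finger opening in m.
Only numpy, scipy, OpenCV 4.12 (cv2) and the standard library are available. Lean on these libraries where they do the work, as an engineer would, in place of code of your own. Each camera call takes 0.05 s, during which the arm holds its last target.

## Working session

There is one attempt and no reset: what is moved stays moved. The work goes in short steps, Python scripts to look and compute and a shell command to move; the robot and the scene stay as the last step left them, time stands still between calls to the robot, and variables do not carry over. Pictures are saved under pics/ and viewed, and the job is handed in when it is done.

```bash
mkdir -p pics; cat > h.py <<'E'
from cell import r, vision, job, nets
import numpy as np, cv2
from scipy.spatial.transform import Rotation as R
def proj(p,P):
    P=np.append(np.array(P,float),1); c=np.array(p["extrinsics"])@P
    x,y=c[0]/-c[2],-c[1]/-c[2]; s=1+p["k1"]*(x*x+y*y)
    return p["fx"]*x*s+p["cx"],p["fy"]*y*s+p["cy"]
def ray(p,u,v):
    xd,yd=(u-p["cx"])/p["fx"],(v-p["cy"])/p["fy"]; x,y=xd,yd
    for _ in range(20):
        s=1+p["k1"]*(x*x+y*y); x,y=xd/s,yd/s
    E=np.array(p["extrinsics"]); d=E[:3,:3].T@np.array([x,-y,-1]); o=-E[:3,:3].T@E[:3,3]
    return o,d/np.linalg.norm(d)
def atz(p,u,v,z):
    o,d=ray(p,u,v); return o+d*(z-o[2])/d[2]
def tri(rs):
    A=0;b=0
    for o,d in rs:
        M=np.eye(3)-np.outer(d,d); A=A+M; b=b+M@o
    return np.linalg.solve(A,b)
def totool(P,off=0.006):
    """shift in tool axes to bring grasp point (TCP+off along z) to P"""
    s=r.observe(); T=rot(s); return T.T@(np.array(P)-np.array(s["ee_pos"]))-np.array([0,0,off])
def rot(s):
    a=np.array(s["tcp_rot"]); 
    return a if a.shape==(3,3) else R.from_euler('xyz',a).as_matrix()
E
python3 - <<'E'
from h import *
s=r.observe(); print(s, r.tcp_to_tips)
for n in ["scene","top","wrist"]:
    p=vision.get_image(n); cv2.imwrite(f"pics/a_{n}.png",p["img"])
    print(n,p["fx"],p["k1"],np.round(-np.array(p["extrinsics"])[:3,:3].T@np.array(p["extrinsics"])[:3,3],3))
    if n!="wrist":
        for t in ["wing_grip","tin_mouth","inner_knob","outer_collar"]:
            for q in nets.spot_point(p,t)[:4]:
                print(t,round(q["p"],2),np.round(q["location"],3),np.round(proj(p,q["location"])))
E
```

```text
{'t': 0.0, 'joint_positions': array([ 1.20390132,  0.47781238,  0.02236523,  1.55645576, -0.011496  ,
        1.10932168, -0.08313257]), 'qvel': array([ 1.96053457e-04, -1.36968869e-03, -5.55860387e-04, -1.24332694e-04,
       -1.97219514e-04,  1.82997415e-03, -1.36956943e-05]), 'effort': array([ 4.98897589e-04, -5.96445322e+01,  1.60808779e+00, -2.81204438e+01,
        1.24809542e-02,  9.42626910e-03,  3.84603309e-07]), 'ee_pos': array([ 0.17257294, -0.6519922 ,  0.25531614]), 'tcp_rot': array([-3.13973047e+00,  1.55011669e-04,  2.58763269e-01]), 'force': array([ 0.30381404, -0.1464817 , -0.52788166]), 'torque': array([-0.04164   ,  0.00060273,  0.02595895]), 'width': 0.08548330015639073} 0.025
scene 458.06218370155534 0.01662787982258983 [ 1.132 -0.38   0.849]
tin_mouth 0.59 [0.562 0.154 0.092] [358. 197.]
inner_knob 0.57 [ 0.537 -0.158  0.058] [238. 259.]
inner_knob 0.32 [0.588 0.045 0.103] [327. 220.]
outer_collar 0.76 [ 0.535 -0.154  0.031] [241. 265.]
outer_collar 0.61 [ 0.359 -0.136  0.022] [212. 218.]
outer_collar 0.56 [ 0.524 -0.311  0.023] [173. 298.]
outer_collar 0.5 [ 0.538 -0.157  0.059] [239. 259.]
top 521.4654629839449 -0.15617207633731608 [0.349 0.009 1.364]
wing_grip 0.55 [0.588 0.047 0.098] [296. 234.]
wing_grip 0.52 [ 0.535 -0.156  0.038] [375. 260.]
tin_mouth 0.85 [0.562 0.153 0.093] [253. 244.]
inner_knob 0.66 [ 0.531 -0.16   0.06 ] [377. 261.]
outer_collar 0.85 [ 0.362 -0.133  0.021] [365. 328.]
outer_collar 0.69 [ 0.782  0.077 -0.002] [288. 171.]
outer_collar 0.65 [ 0.528 -0.312  0.016] [432. 266.]
outer_collar 0.57 [ 0.534 -0.152  0.037] [373. 261.]
wrist 381.23577561411986 -0.04669307827571283 [ 0.237 -0.637  0.375]
```

View pics/a_scene.png

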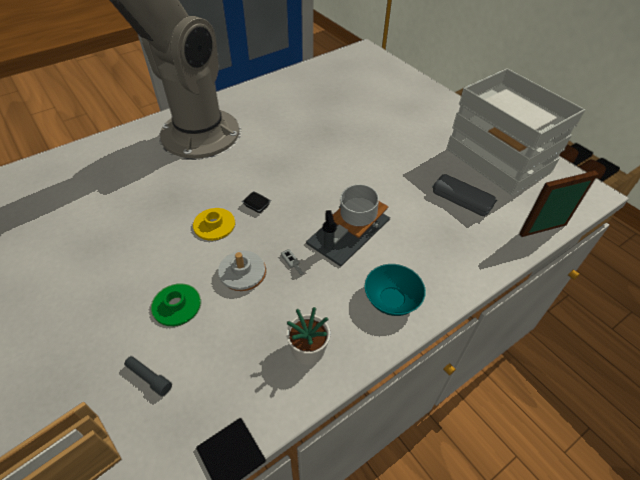

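View pics/a_top.png

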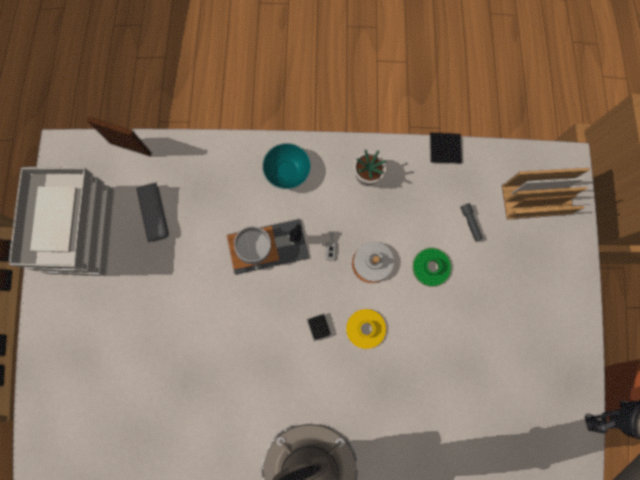

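```bash
python3 - <<'E'
import cv2
a=cv2.imread("pics/a_scene.png")[140:340,150:450]
b=cv2.imread("pics/a_top.png")[190:310,210:460]
cv2.imwrite("pics/b_scene.png",cv2.resize(a,None,fx=2.6,fy=2.6,interpolation=2))
cv2.imwrite("pics/b_top.png",cv2.resize(b,None,fx=3.2,fy=3.2,interpolation=2))
E
```

```text
(no output)
```

View pics/b_scene.png

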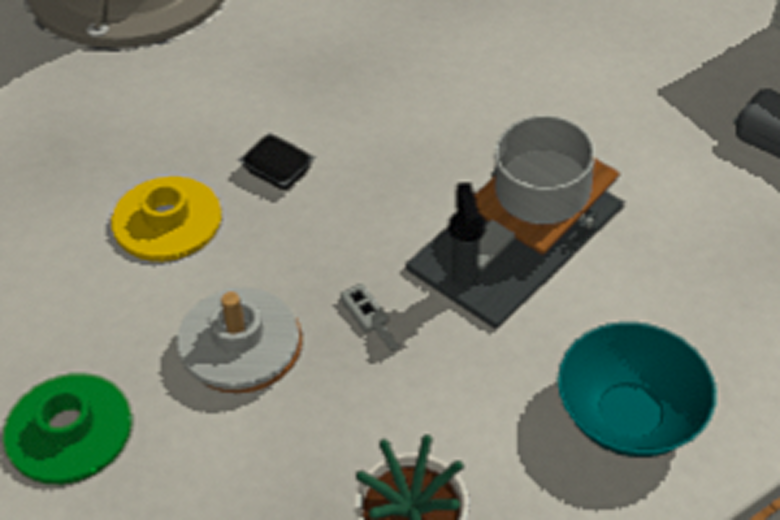

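View pics/b_top.png

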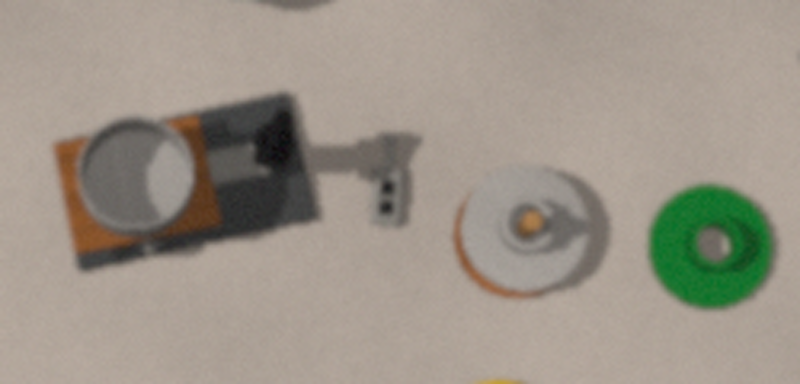

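Candidates for the lids and collar in the scene picture are the grey lid with a wooden knob at (240,262), a yellow lid at (213,220) and a green lid at (175,300). I choose the grey one, and the crop confirms the wooden knob and the coaster under it. The wing is the black bar on the post at (329,222), and the tin is at (358,205).

I'll move towards the wing first.

```bash
python3 -m creep '[[0.58,-0.57,-0.04,27,0],[0.58,-0.57,-0.04,27,0],[0.58,-0.57,-0.04,27,0],[0.58,-0.57,-0.04,27,0],[0.58,-0.57,-0.04,27,0],[0.58,-0.57,-0.04,27,0],[0.58,-0.57,-0.04,27,0],[0.58,-0.57,-0.04,27,0],[0.58,-0.57,-0.04,27,0],[0.58,-0.57,-0.04,27,0],[0.58,-0.57,-0.04,27,0],[0.58,-0.57,-0.04,27,0]]'
python3 - <<'E'
from h import *
s=r.observe(); print(s["joint_positions"],s["ee_pos"],s["tcp_rot"]); T=rot(s); print(T.T@(np.array([.588,.046,.29])-s["ee_pos"]))
E
```

```text
t: 1.75
ee_pos: [0.479, -0.1356, 0.2863]
tcp_rot: [3.141, -0.001, -0.213]
force: [0.8, -0.9, -0.8]
width: 0.0852
[ 0.36223999  0.16674417 -0.23723945  1.92174017  0.04511895  1.057063
 -1.67751769] [ 0.47900104 -0.13562302  0.28634274] [ 3.14140909e+00 -1.08762795e-03 -2.12750095e-01]
[ 0.06819592 -0.20054247 -0.0036199 ]
```

```bash
python3 -m creep '[[0.068,-0.2,0,-100,0],[0.068,-0.2,0,-100,0],[0.068,-0.2,0,-100,0],[0.068,-0.2,0,-100,0],[0.068,-0.2,0,-100,0],[0.068,-0.2,0,-100,0],[0.068,-0.2,0,-100,0],[0.068,-0.2,0,-100,0],[0.068,-0.2,0,-100,0],[0.068,-0.2,0,-100,0],[0.068,-0.2,0,-100,0],[0.068,-0.2,0,-100,0]]'
python3 - <<'E'
from h import *
s=r.observe(); print(s["joint_positions"],s["ee_pos"],s["tcp_rot"]); 
p=vision.get_image("wrist"); cv2.imwrite("pics/c_w.png",p["img"])
for t in ["wing_grip","tin_mouth"]:
    for q in nets.spot_point(p,t)[:3]: print(t,round(q["p"],2),np.round(q["location"],4),np.round(proj(p,q["location"])))
E
```

```text
t: 2.95
ee_pos: [0.5869, 0.0435, 0.2858]
tcp_rot: [3.141, 0.0, 1.538]
force: [-0.7, 0.1, 0.4]
width: 0.0853
[ 0.3008799   0.37393712 -0.61920238  1.7020792   0.23558493  1.14080841
 -0.41736105] [0.58694566 0.04353971 0.28583262] [3.14142736e+00 1.17205024e-04 1.53803709e+00]
wing_grip 0.86 [0.5891 0.0458 0.098 ] [321. 221.]
tin_mouth 0.82 [0.5675 0.1555 0.0951] [288.  79.]
```

View pics/c_w.png

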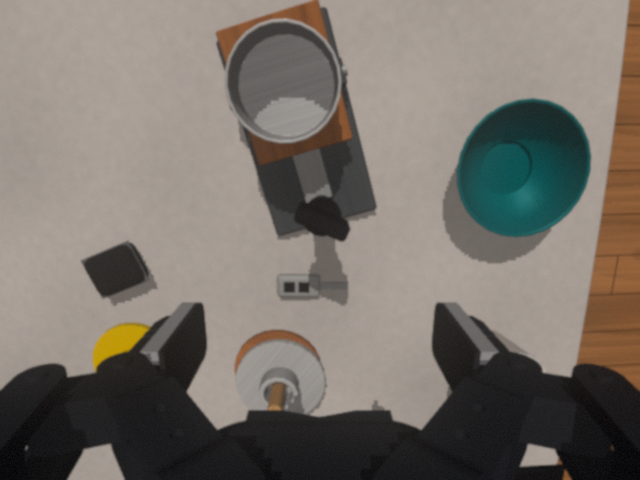

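```bash
python3 - <<'E'
import cv2
a=cv2.imread("pics/c_w.png")[180:260,270:380]
a=cv2.convertScaleAbs(a,alpha=2.2,beta=20)
cv2.imwrite("pics/c_z.png",cv2.resize(a,None,fx=7,fy=7,interpolation=2))
E
```

```text
(no output)
```

View pics/c_z.png

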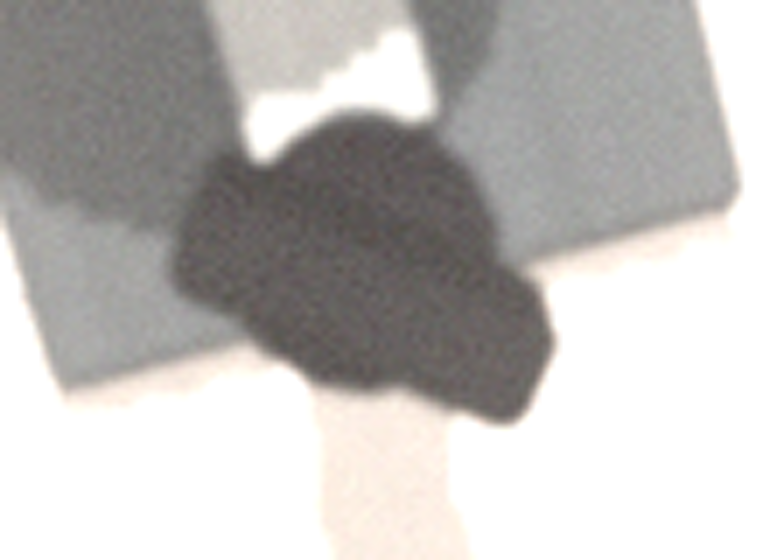

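```bash
python3 - <<'E'
from h import *
p=vision.get_image("wrist")
f=lambda x,y:(270+x/7,180+y/7)
for z in (.113,.105):
    a=atz(p,*f(195,220),z);b=atz(p,*f(525,360),z)
    print(z,(a+b)/2,np.linalg.norm(b-a),np.degrees(np.arctan2(*(a-b)[1::-1])))
for z in (.0,.012,.02):
    a=atz(p,*f(68,390),z);b=atz(p,*f(738,190),z);print(z,np.linalg.norm(a-b),np.degrees(np.arctan2(*(b-a)[1::-1]))+90)
    a=atz(p,324,2,z);b=atz(p,375,208,z);print(np.linalg.norm(a-b),np.degrees(np.arctan2(*(a-b)[1::-1])))
# tin rim ellipse
g=[(227,80),(341,81),(285,20),(286,141)]
for z in (.087,.092): 
    P=[atz(p,*q,z) for q in g]; print(z,P[0]+P[1],(P[0]+P[1])/2,(P[2]+P[3])/2,np.linalg.norm(P[0]-P[1]))
q=vision.get_image("top")
for pp in (p,q):
  for t in ["wing_grip","tin_mouth","inner_knob"]:
    for x in nets.spot_point(pp,t)[:1]: print(t,round(x["p"],2),np.round(x["location"],4))
q=vision.get_image("scene")
for pp in (q,):
  for t in ["wing_grip","tin_mouth","inner_knob"]:
    for x in nets.spot_point(pp,t)[:1]: print(t,round(x["p"],2),np.round(x["location"],4))
E
```

```text
0.113 [0.58983421 0.04823606 0.113     ] 0.04001121527930096 154.33080778794314
0.105 [0.58982615 0.04658083 0.105     ] 0.04111084658358321 154.33080778794312
0.0 0.10802587950521378 104.66418525896428
0.20619560201604756 103.25063731301223
0.012 0.10481789055496778 104.6641852589643
0.2000723173375382 103.25063731301223
0.02 0.10267923125480395 104.66418525896428
0.1959901275518653 103.2506373130122
0.087 [1.1296549  0.31202714 0.174     ] [0.56482745 0.15601357 0.087     ] [0.56595746 0.15452167 0.087     ] 0.08880836179752943
0.092 [1.13045279 0.31052755 0.184     ] [0.56522639 0.15526378 0.092     ] [0.56633858 0.1537954  0.092     ] 0.08740798872503276
wing_grip 0.72 [0.5885 0.0467 0.0955]
tin_mouth 0.92 [0.5698 0.1536 0.0965]
inner_knob 0.93 [ 0.5334 -0.1606  0.0584]
tin_mouth 0.93 [0.5642 0.1523 0.091 ]
wing_grip 0.57 [0.586  0.0433 0.1038]
tin_mouth 0.86 [0.5619 0.1565 0.0947]
inner_knob 0.6 [ 0.5393 -0.1539  0.0567]
```

```bash
python3 -m creep '[[0.003,0.002,0.08,-66,0.4],[0.003,0.002,0.08,-66,0.4],[0.003,0.002,0.08,-66,0.4],[0.003,0.002,0.08,-66,0.4],[0.003,0.002,0.08,-66,0.4],[0.003,0.002,0.08,-66,0.4],[0.003,0.002,0.08,-66,0.4],[0.003,0.002,0.08,-66,0.4],[0.003,0.002,0.08,-66,0.4],[0.003,0.002,0.08,-66,0.4]]'
python3 - <<'E'
from h import *
s=r.observe(); print(s["joint_positions"],s["ee_pos"],s["tcp_rot"],s["width"]); 
p=vision.get_image("wrist"); im=p["img"].copy()
for P in ([.589,.047,.112],[.565,.1545,.09]):
    u=proj(p,P); cv2.circle(im,(int(u[0]),int(u[1])),3,(0,0,255),-1)
cv2.imwrite("pics/d_w.png",im)
for t in ["wing_grip","tin_mouth"]:
    for q in nets.spot_point(p,t)[:3]: print(t,round(q["p"],2),np.round(q["location"],4),np.round(proj(p,q["location"])))
E
```

```text
t: 4.7
ee_pos: [0.5891, 0.0466, 0.2057]
tcp_rot: [3.141, -0.0, 2.682]
force: [-0.6, 0.4, -0.2]
width: 0.0516
[ 0.43999717  0.52594919 -0.83913399  1.76997016  0.44568531  1.04728966
  0.54969124] [0.58906341 0.04655127 0.20569389] [ 3.14145826e+00 -1.75048116e-04  2.68158552e+00] 0.05163435888982292
wing_grip 0.66 [0.5891 0.0466 0.0989] [321. 251.]
tin_mouth 0.61 [0.5681 0.1546 0.0962] [471. 140.]
```

View pics/d_w.png

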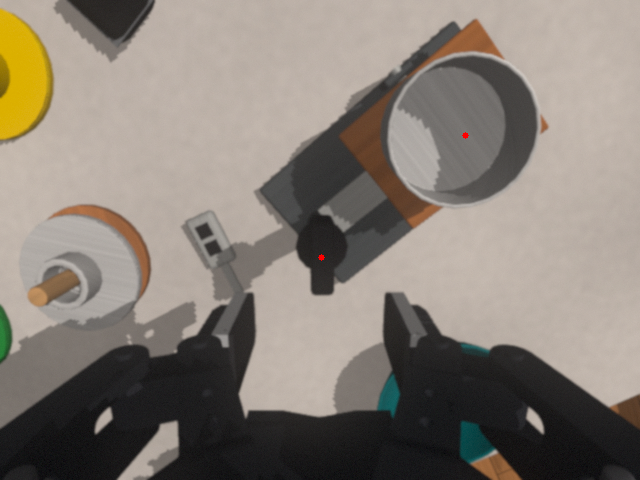

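The bar is upright in the picture at (322,262), centred between the fingers. Descending and gripping.

```bash
python3 -m creep '[[0,0,0.04,0,0.4],[0,0,0.07,0,0.4],[0,0,0.093,0,0.4],[0,0,0.093,0,0.4],[0,0,0.093,0,0.4],[0,0,0.093,0,1],[0,0,0.093,0,1],[0,0,0.093,0,1],[0,0,0.093,0,1],[0,0,0.093,0,1],[0,0,0.093,0,1]]'
python3 - <<'E'
from h import *
s=r.observe(); print(s["ee_pos"],s["tcp_rot"],s["width"],s["force"],s["torque"])
p=vision.get_image("wrist"); im=p["img"].copy()
cv2.imwrite("pics/e_w.png",im)
E
```

```text
t: 5.95
ee_pos: [0.5903, 0.0476, 0.1143]
tcp_rot: [3.139, 0.002, 2.685]
force: [0.4, 2.3, 7.0]
width: 0.0127
[0.59026123 0.04756236 0.11433547] [3.13938828e+00 2.36596019e-03 2.68511026e+00] 0.012713710060232062 [0.44457954 2.30703191 6.98942385] [ 0.2335518  -0.04923515  0.03543485]
```

View pics/e_w.png

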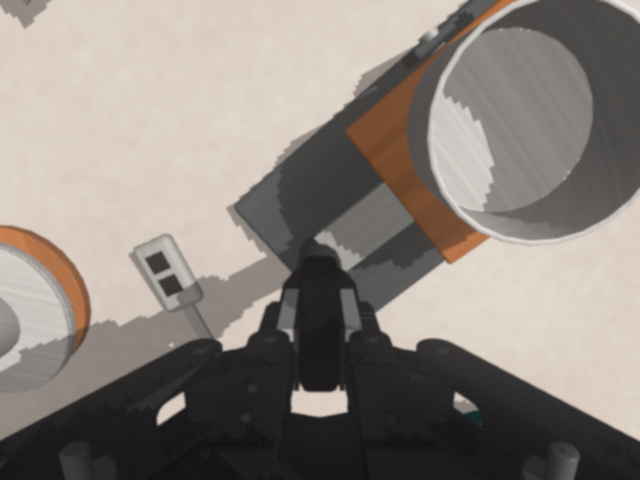

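```bash
python3 -m creep '[[0,0,-0.001,6,1],[0,0,-0.001,12,1],[0,0,-0.001,18,1],[0,0,-0.001,24,1],[0,0,-0.001,30,1],[0,0,-0.001,36,1],[0,0,-0.001,42,1],[0,0,-0.001,47,1],[0,0,-0.001,50,1],[0,0,-0.001,50,1],[0,0,-0.001,50,1],[0,0,-0.001,50,1]]'
python3 - <<'E'
from h import *
s=r.observe(); print(s["ee_pos"],s["tcp_rot"],np.degrees(s["tcp_rot"][2]),s["width"],s["force"],s["torque"])
for n in ["wrist","top","scene"]:
    p=vision.get_image(n); im=p["img"].copy()
    cv2.imwrite("pics/f_%s.png"%n,im)
    for t in ["wing_grip","tin_mouth"]:
        for q in nets.spot_point(p,t)[:1]: print(t,round(q["p"],2),np.round(q["location"],4),np.round(proj(p,q["location"])))
E
```

```text
t: 7.2
ee_pos: [0.5895, 0.047, 0.1144]
tcp_rot: [3.14, -0.0, 1.813]
force: [1.3, 1.4, 5.1]
width: 0.0131
[0.58954027 0.04702507 0.11438177] [ 3.14028581e+00 -1.85949436e-04  1.81319931e+00] 103.88866816406532 0.013091983859053684 [1.29048528 1.36541494 5.07419639] [ 0.26072725 -0.03996093 -0.04334658]
wing_grip 0.58 [0.5891 0.0462 0.0991] [317. 319.]
tin_mouth 0.94 [0.561  0.1585 0.0937] [251. 244.]
wing_grip 0.53 [0.5891 0.0424 0.1049] [327. 221.]
```

View pics/f_wrist.png

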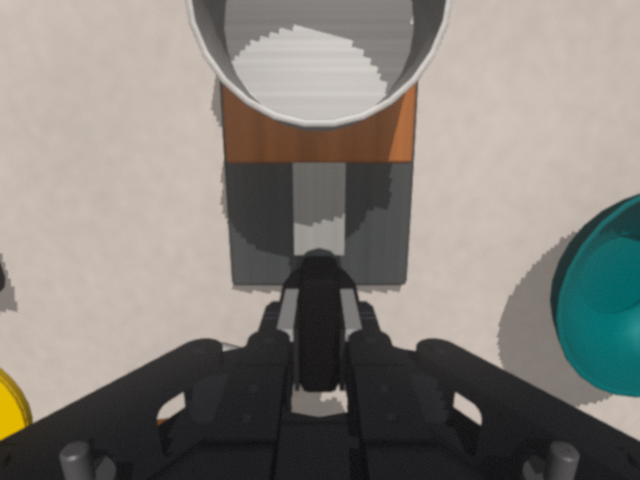

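```bash
python3 -m creep '[[0,0,0,0,0.5],[0,0,0,0,0.5],[0,0,0,0,0.5],[0,0,-0.03,0,0.5],[0,0,-0.07,0,0.5],[0,0,-0.12,0,0.4],[0,0,-0.16,0,0.4],[0,0,-0.16,0,0.4]]'
python3 - <<'E'
from h import *
s=r.observe(); print(s["ee_pos"],s["tcp_rot"],s["width"]); 
p=vision.get_image("wrist"); cv2.imwrite("pics/g_w.png",p["img"])
for t in ["wing_grip","tin_mouth","inner_knob"]:
    for q in nets.spot_point(p,t)[:3]: print(t,round(q["p"],2),np.round(q["location"],4),np.round(proj(p,q["location"])))
print(rot(s).T@(np.array([.534,-.159,.2])-s["ee_pos"]))
E
```

```text
t: 8.45
ee_pos: [0.5918, 0.0475, 0.2798]
tcp_rot: [3.132, 0.002, 1.812]
force: [-0.3, 0.3, 0.2]
width: 0.0509
[0.5917672  0.04753293 0.27983407] [3.13182530e+00 1.62688260e-03 1.81194491e+00] 0.05087874452989787
wing_grip 0.66 [0.5918 0.0458 0.0987] [316. 227.]
[-0.18663078 -0.10619716  0.07910433]
```

View pics/g_w.png

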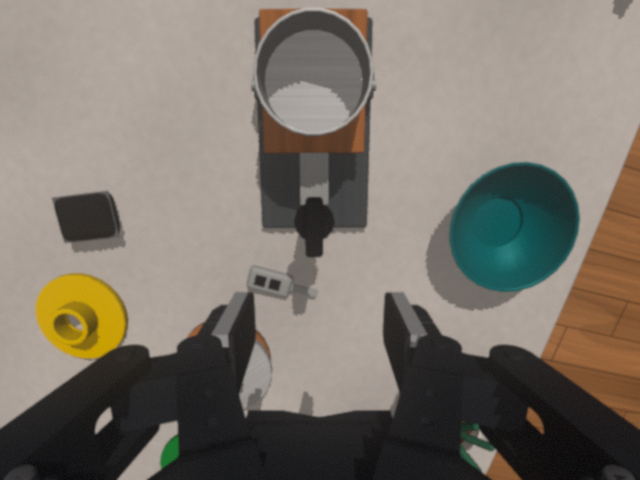

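```bash
python3 -m creep '[[-0.187,-0.106,0.03,0,0.3],[-0.187,-0.106,0.03,0,0.3],[-0.187,-0.106,0.03,0,0.3],[-0.187,-0.106,0.03,0,0.3],[-0.187,-0.106,0.03,0,0.3],[-0.187,-0.106,0.08,0,0.3],[-0.187,-0.106,0.08,0,0.3],[-0.187,-0.106,0.08,0,0.3],[-0.187,-0.106,0.08,0,0.3]]'
python3 - <<'E'
from h import *
s=r.observe(); print(s["joint_positions"],s["ee_pos"],s["tcp_rot"],s["width"]); 
p=vision.get_image("wrist"); im=p["img"].copy()
u=proj(p,[.534,-.159,.073]); cv2.circle(im,(int(u[0]),int(u[1])),3,(0,0,255),-1)
cv2.imwrite("pics/h_w.png",im)
for t in ["inner_knob","outer_collar"]:
    for q in nets.spot_point(p,t)[:2]: print(t,round(q["p"],2),np.round(q["location"],4),np.round(proj(p,q["location"])))
E
```

```text
t: 9.55
ee_pos: [0.5317, -0.1593, 0.1949]
tcp_rot: [3.14, 0.0, 1.814]
force: [-0.1, 0.1, 0.6]
width: 0.0595
[ 0.63272326  0.40756818 -0.5691055   1.87607471  0.26860815  0.93315986
  0.18244505] [ 0.53167398 -0.15934227  0.19490325] [3.14046325e+00 1.66195683e-05 1.81373743e+00] 0.059536442011834535
inner_knob 0.94 [ 0.5347 -0.1622  0.0592] [322. 244.]
outer_collar 0.81 [ 0.5273 -0.3141  0.0216] [272. 391.]
outer_collar 0.67 [ 0.5344 -0.1551  0.0192] [323. 222.]
```

View pics/h_w.png

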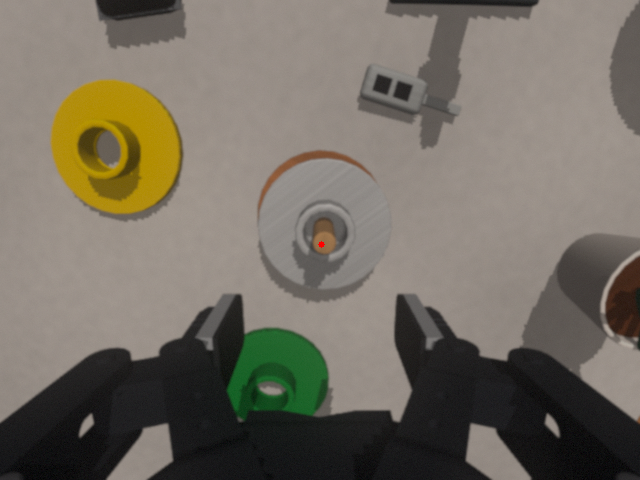

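```bash
python3 - <<'E'
from h import *
p=vision.get_image("wrist"); a=p["img"][190:270,280:370]
cv2.imwrite("pics/i.png",cv2.resize(a,None,fx=7,fy=7,interpolation=2))
h=cv2.cvtColor(p["img"],cv2.COLOR_BGR2HSV)
s=r.observe()
for v in (243,245): 
    P=atz(p,324.5,v,.073); print(P, rot(s).T@(P-s["ee_pos"]))
for v,z in ((228,.046),(222,.024)): print(atz(p,324.5,v,z))
E
```

```text
[ 0.53564182 -0.15810195  0.073     ] [0.00092281 0.00412049 0.12209113]
[ 0.53597243 -0.15941502  0.073     ] [-0.00043122  0.00412665  0.12209269]
[ 0.53510094 -0.15418203  0.046     ]
[ 0.53549406 -0.15429947  0.024     ]
```

View pics/i.png

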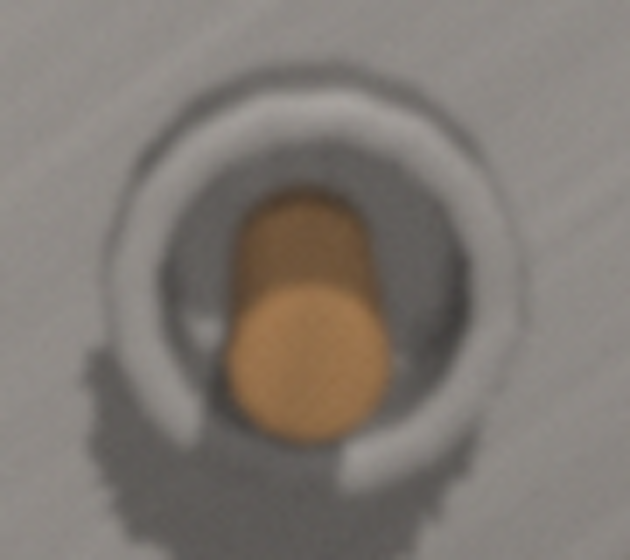

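```bash
python3 -m creep '[[0.002,0.004,0.03,0,0.3],[0.002,0.004,0.07,0,0.3],[0.002,0.004,0.1,0,0.3],[0.002,0.004,0.119,0,0.3],[0.002,0.004,0.119,0,0.3],[0.002,0.004,0.119,0,1],[0.002,0.004,0.119,0,1],[0.002,0.004,0.119,0,1],[0.002,0.004,0.119,0,1],[0.002,0.004,0.119,0,1],[0.002,0.004,0.119,0,1]]'
python3 - <<'E'
from h import *
s=r.observe(); print(s["ee_pos"],s["tcp_rot"],s["width"],s["force"],s["torque"]); 
p=vision.get_image("wrist"); cv2.imwrite("pics/j_w.png",p["img"])
p=vision.get_image("scene"); cv2.imwrite("pics/j_s.png",cv2.resize(p["img"][150:350,120:400],None,fx=2.5,fy=2.5))
E
```

```text
t: 10.85
ee_pos: [0.535, -0.1577, 0.0764]
tcp_rot: [3.14, 0.002, 1.812]
force: [-2.5, 0.0, 6.3]
width: 0.014
[ 0.53496144 -0.15766484  0.0764058 ] [3.13991407e+00 1.54630684e-03 1.81188616e+00] 0.013950661152809681 [-2.48395641  0.01037568  6.25094227] [0.04365629 0.35830871 0.03662441]
```

View pics/j_w.png

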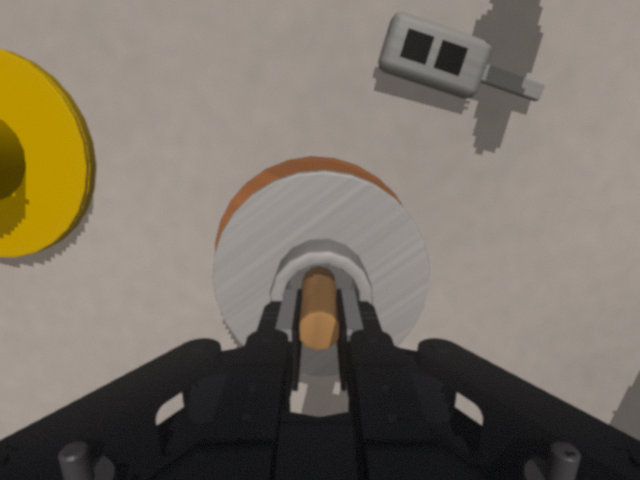

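View pics/j_s.png

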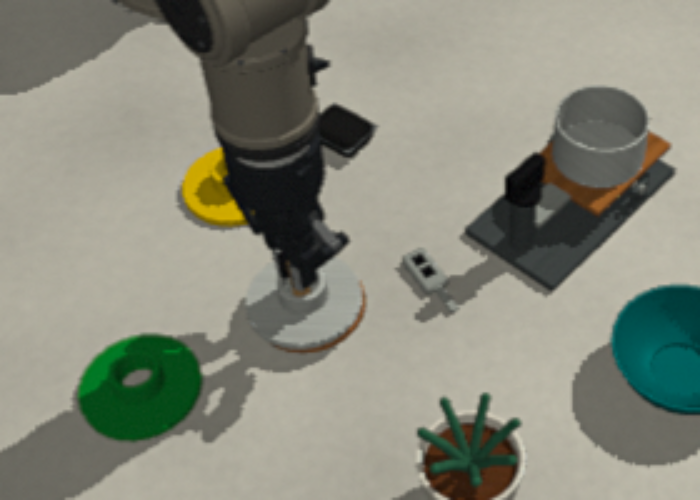

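```bash
python3 -m creep '[[0,0,-0.005,0,1],[0,0,-0.01,0,1],[0,0,-0.02,0,1],[0,0,-0.04,0,1],[0,0,-0.06,0,1],[0,0,-0.08,0,1],[0,0,-0.1,0,1],[0,0,-0.1,0,1],[0,0,-0.1,0,1]]'
python3 - <<'E'
from h import *
s=r.observe(); print(s["ee_pos"],s["tcp_rot"],s["width"],s["force"],s["torque"]); 
p=vision.get_image("wrist"); im=p["img"].copy()
T=rot(s)
for d in (0,.002):
    u=proj(p,s["ee_pos"]+T@[0,0,.0035-d*0]); 
print(u,[proj(p,s["ee_pos"]+T@[x,0,.0035]) for x in (-.008,.008)])
cv2.imwrite("pics/k_w.png",im)
p=vision.get_image("scene"); cv2.imwrite("pics/k_s.png",cv2.resize(p["img"][120:320,120:400],None,fx=2.5,fy=2.5))
# target: mouth (0.5623,0.1587)
print(T.T@(np.array([.5623,.1587,s["ee_pos"][2]])-s["ee_pos"]), [x["location"] for x in nets.spot_point(p,"tin_mouth")[:1]])
E
```

```text
t: 11.85
ee_pos: [0.5341, -0.1575, 0.1749]
tcp_rot: [3.141, 0.001, 1.812]
force: [-0.9, -0.5, -4.0]
width: 0.014
[ 0.53408405 -0.15752236  0.1749254 ] [3.14114144e+00 6.31149808e-04 1.81191030e+00] 0.01396140797768737 [-0.85936468 -0.46724241 -4.02532175] [-0.05299441  0.0331421   0.01250997]
(np.float64(318.24270424342564), np.float64(331.8289012325769)) [(np.float64(318.2435755529407), np.float64(351.84023469398136)), (np.float64(318.2419812285571), np.float64(311.11113457058286))]
[ 3.00337266e-01  1.02908817e-01 -1.43124413e-04] [[0.5621, 0.1588, 0.0977]]
```

View pics/k_w.png

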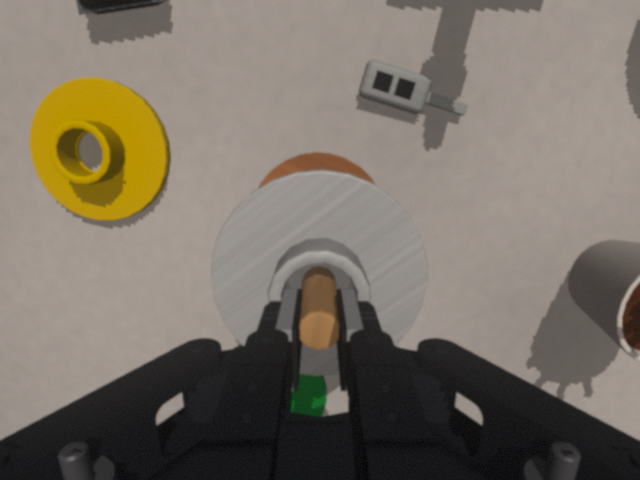

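View pics/k_s.png

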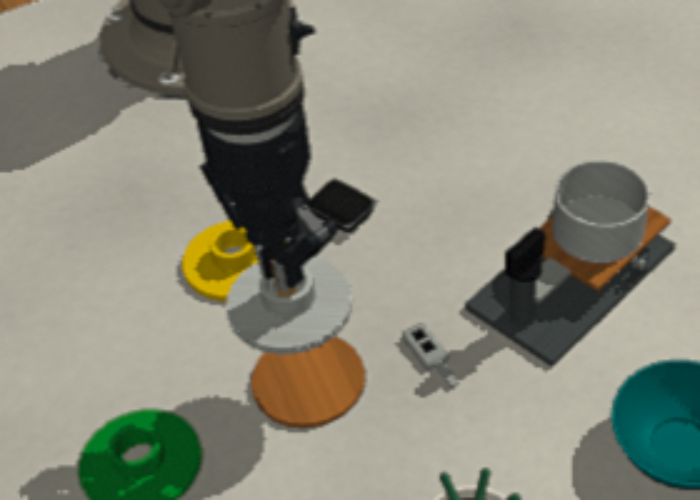

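Both lids are lifted and nested, level, and the coaster stayed put. I'll raise them further so they clear the wing, then travel to the tin.

```bash
python3 -m creep '[[0,0,-0.04,0,1],[0.03,0.01,-0.05,0,1],[0.065,0.022,-0.05,0,1],[0.105,0.036,-0.05,0,1],[0.145,0.05,-0.05,0,1],[0.185,0.063,-0.05,0,1],[0.225,0.077,-0.05,0,1],[0.26,0.089,-0.05,0,1],[0.285,0.098,-0.05,0,1],[0.3,0.103,-0.05,0,1],[0.3,0.103,-0.05,0,1],[0.3,0.103,-0.05,0,1]]'
python3 - <<'E'
from h import *
s=r.observe(); print(s["joint_positions"],s["ee_pos"],s["tcp_rot"],s["width"],s["force"],s["torque"]); 
T=rot(s)
for n in ("wrist","scene","top"):
    p=vision.get_image(n); im=p["img"].copy()
    if n=="scene": im=cv2.resize(im[80:280,250:530],None,fx=2.5,fy=2.5)
    if n!="top":cv2.imwrite(f"pics/l_{n}.png",im)
    for t in ("tin_mouth","inner_knob","inner_flange"): print(n,t,[(round(x["p"],2),np.round(x["location"],4)) for x in nets.spot_point(p,t)[:1]])
print(T.T@(np.array([.5623,.1587,.151])-s["ee_pos"]))
E
```

```text
t: 13.2
ee_pos: [0.5623, 0.1572, 0.224]
tcp_rot: [-3.14, 0.001, 1.812]
force: [-0.2, -0.1, -3.0]
width: 0.0141
[ 0.12885173  0.44071951 -0.66153865  1.77620444  0.31089505  1.03286522
 -0.40762659] [0.56234961 0.15722851 0.22398391] [-3.13997918e+00  1.08485392e-03  1.81150488e+00] 0.014101838304872053 [-0.21664883 -0.11614847 -3.03900588] [-0.04164779 -0.0127711   0.01024519]
wrist tin_mouth [(0.28, array([0.5883, 0.0463, 0.0988]))]
wrist inner_knob [(0.69, array([0.561 , 0.1577, 0.2054]))]
wrist inner_flange [(0.81, array([0.5629, 0.1574, 0.1663]))]
scene tin_mouth [(0.89, array([0.5594, 0.1601, 0.0961]))]
scene inner_knob [(0.62, array([0.5665, 0.1617, 0.2062]))]
scene inner_flange [(0.43, array([0.5606, 0.1589, 0.1674]))]
top tin_mouth []
top inner_knob []
top inner_flange []
[0.00152007 0.00042036 0.07298172]
```

View pics/l_wrist.png

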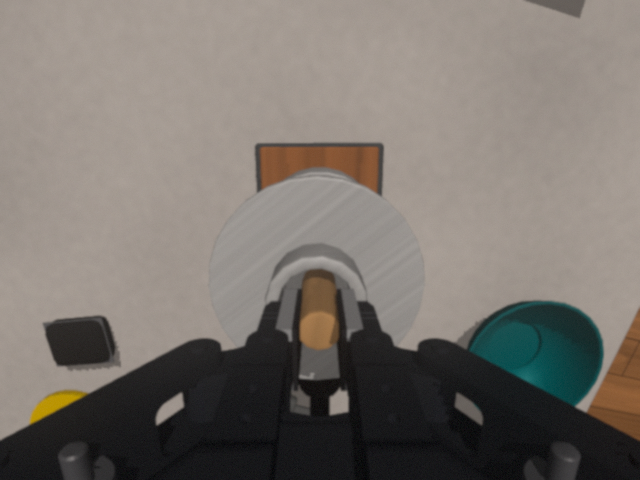

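View pics/l_scene.png

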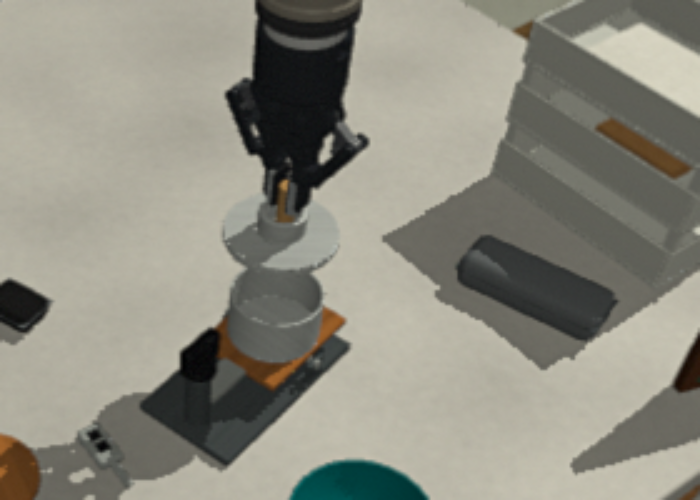

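```bash
python3 -m creep '[[0.0015,0.0005,0.02,0,1],[0.0015,0.0005,0.04,0,1],[0.0015,0.0005,0.055,0,1],[0.0015,0.0005,0.055,0,1],[0.0015,0.0005,0.055,0,1]]'
python3 - <<'E'
from h import *
s=r.observe(); print(s["ee_pos"],s["tcp_rot"],s["width"],s["force"],s["torque"]); 
T=rot(s)
p=vision.get_image("scene"); im=p["img"].copy()
cv2.imwrite(f"pics/m.png",cv2.resize(im[120:230,300:430],None,fx=6,fy=5.4,interpolation=2))
E
```

```text
t: 14.3
ee_pos: [0.5628, 0.1603, 0.1699]
tcp_rot: [-3.141, -0.0, 1.812]
force: [-0.3, -0.3, -2.7]
width: 0.0139
[0.56275674 0.16034025 0.16994483] [-3.14147149e+00 -2.25125237e-04  1.81227214e+00] 0.013924160443123262 [-0.33808486 -0.28683921 -2.67226684] [ 0.00792749  0.02791949 -0.02445296]
```

View pics/m.png

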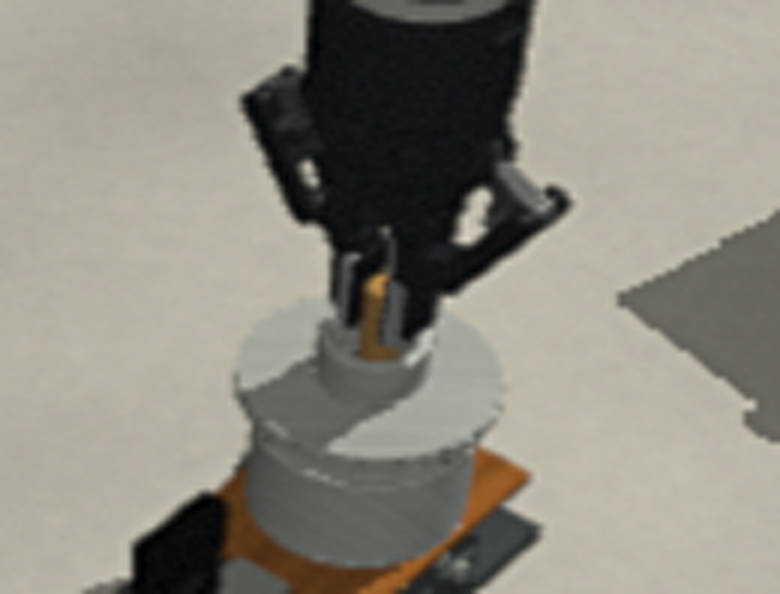

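```bash
python3 -m creep '[[-0.001,0,0.003,0,1],[-0.001,0,0.006,0,1],[-0.001,0,0.008,0,1],[-0.001,0,0.01,0,1],[-0.001,0,0.012,0,1],[-0.001,0,0.014,0,1],[-0.001,0,0.014,0,1],[-0.001,0,0.014,0,1]]'
python3 -c "
from h import *
s=r.observe(); print(s['force'],s['torque'],s['ee_pos'])"
```

```text
t: 15.15
ee_pos: [0.5629, 0.1592, 0.1557]
tcp_rot: [-3.142, -0.0, 1.812]
force: [1.1, 1.1, -2.7]
width: 0.0138
[ 1.08063707  1.0797156  -2.70283513] [ 0.0283385  -0.00413111 -0.01177489] [0.56287142 0.1591988  0.15573291]
```

```bash
python3 -m creep '[[0,0,0.001,0,1],[0,0,0.002,0,1],[0,0,0.003,0,1],[0,0,0.004,0,1],[0,0,0.004,0,1],[0,0,0.004,0,1]]'
python3 -m creep '[[0,0,0.001,0,1],[0,0,0.001,0,1],[0,0,0.001,0,1]]'
```

```text
t: 15.75
ee_pos: [0.5629, 0.1592, 0.1517]
tcp_rot: [-3.142, -0.0, 1.812]
force: [0.2, -0.4, -3.4]
width: 0.0132
t: 16.05
ee_pos: [0.5629, 0.1592, 0.1507]
tcp_rot: [-3.142, 0.0, 1.812]
force: [0.8, 0.1, -3.6]
width: 0.0134
```

```bash
python3 -m creep '[[0,0,0.001,0,1],[0,0,0.001,0,1],[0,0,0.001,0,1]]'
```

```text
t: 16.35
ee_pos: [0.5629, 0.1593, 0.1504]
tcp_rot: [3.141, 0.0, 1.812]
force: [-2.7, -0.9, 6.6]
width: 0.0137
```

```bash
python3 -m creep '[[0,0,0,0,0.5],[0,0,0,0,0.3],[0,0,0,0,0.3],[0,0,-0.02,0,0.3],[0,0,-0.05,0,0.3],[0,0,-0.08,0,0.3],[0,0,-0.08,0,0.3]]'
python3 - <<'E'
from h import *
s=r.observe(); print(s["ee_pos"],s["tcp_rot"],s["width"],s["force"]); 
T=rot(s)
for n in ("wrist","scene"):
    p=vision.get_image(n); im=p["img"].copy()
    if n=="scene": im=cv2.resize(im[130:250,290:430],None,fx=5,fy=5,interpolation=2)
    cv2.imwrite(f"pics/n_{n}.png",im)
    for t in ("inner_knob","outer_collar","inner_flange","outer_rim"): print(n,t,[(round(x["p"],2),np.round(x["location"],4)) for x in nets.spot_point(p,t)[:2]])
    print(proj(p,[.5628,.1592,.147]),proj(p,[.5628,.1592,.12]))
E
```

```text
t: 17.05
ee_pos: [0.5652, 0.1606, 0.234]
tcp_rot: [3.134, -0.001, 1.812]
force: [0.0, 0.2, 0.1]
width: 0.0597
[0.56517165 0.16058691 0.23400422] [ 3.13397983e+00 -7.04075149e-04  1.81206375e+00] 0.05968426947717668 [0.02935981 0.19082476 0.12814432]
wrist inner_knob [(0.95, array([0.5597, 0.1597, 0.1389]))]
wrist outer_collar [(0.44, array([ 0.3579, -0.1387,  0.0194]))]
wrist inner_flange [(0.73, array([0.5632, 0.1633, 0.0915]))]
wrist outer_rim [(0.52, array([ 0.3641, -0.1359, -0.0028]))]
(np.float64(312.69765653368376), np.float64(261.89708730325907)) (np.float64(313.0530411970883), np.float64(248.91325027067137))
scene inner_knob [(0.58, array([0.5643, 0.1616, 0.1327]))]
scene outer_collar [(0.96, array([0.564 , 0.1591, 0.1057])), (0.89, array([ 0.3595, -0.1354,  0.0239]))]
scene inner_flange [(0.68, array([0.5618, 0.1615, 0.0931]))]
scene outer_rim [(0.82, array([ 0.5216, -0.3118,  0.001 ])), (0.74, array([ 0.3634, -0.1444,  0.0048]))]
(np.float64(361.80243562074884), np.float64(179.25895503826519)) (np.float64(360.8121858324621), np.float64(187.98741811250366))
```

View pics/n_wrist.png

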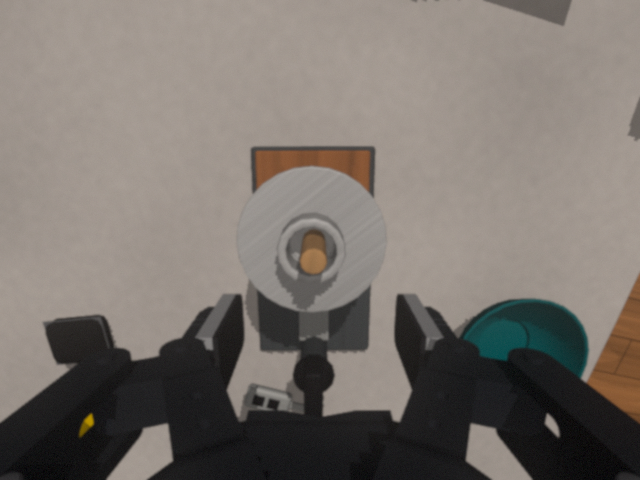

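View pics/n_scene.png

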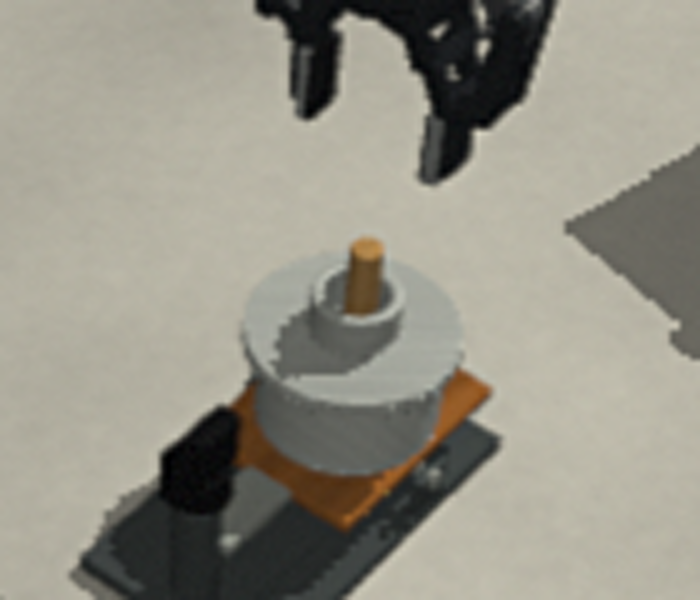

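The lids sit flush on the tin. The knob top shows at (313,261) against a predicted (312.7,261.9), and the collar is about 1 mm to the left. Next is the collar approach.

```bash
python3 -m creep '[[0,0,0.01,0,0.2],[0,0,0.02,0,0.2],[0,0,0.02,0,0.2],[0,0,0.02,0,0.2]]'
python3 - <<'E'
from h import *
s=r.observe(); print(s["ee_pos"],s["tcp_rot"],s["width"],s["force"]); 
p=vision.get_image("wrist"); im=p["img"].copy()
u=np.array([proj(p,[.5629,.1593,.12]),proj(p,[.5629,.1593,.147])]);print(u)
c=u[0].astype(int)
cv2.imwrite("pics/o.png",cv2.resize(im[c[1]-50:c[1]+60,c[0]-60:c[0]+60],None,fx=5,fy=5,interpolation=2))
s=r.observe();T=rot(s);print(s["tcp_rot"],c,T.T@(np.array([.562,.159,.126])-s["ee_pos"]))
E
```

```text
t: 17.95
ee_pos: [0.5625, 0.1591, 0.2091]
tcp_rot: [-3.14, -0.0, 1.812]
force: [-0.3, -0.7, 0.1]
width: 0.0683
[0.5625492  0.15905905 0.20909522] [-3.14033626e+00 -3.88928081e-05  1.81222806e+00] 0.06825330710748198 [-0.28481973 -0.68409371  0.12049237]
[[319.43277662 259.19066777]
 [319.42345153 275.25111344]]
[-3.14125834e+00 -1.19520181e-04  1.81223917e+00] [319 259] [-3.70315992e-05 -8.31223645e-04  8.35823134e-02]
```

View pics/o.png

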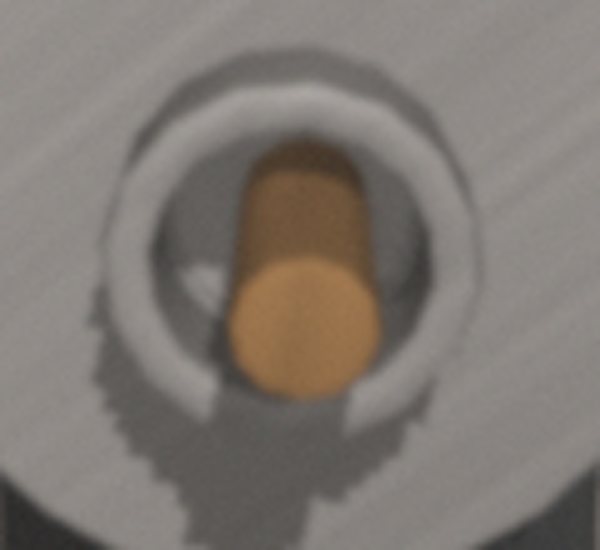

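```bash
python3 -m creep '[[-0.0015,-0.001,0.02,0,0.2],[-0.0015,-0.001,0.045,0,0.2],[-0.0015,-0.001,0.065,0,0.2],[-0.0015,-0.001,0.078,0,0.2],[-0.0015,-0.001,0.083,0,0.2],[-0.0015,-0.001,0.083,0,0.2],[-0.0015,-0.001,0.083,0,0.2]]'
python3 - <<'E'
from h import *
s=r.observe(); print(s["ee_pos"],s["tcp_rot"],s["width"],s["force"]); 
p=vision.get_image("wrist"); cv2.imwrite("pics/q_w.png",p["img"])
p=vision.get_image("scene"); cv2.imwrite("pics/q_s.png",cv2.resize(p["img"][130:240,300:430],None,fx=6,fy=5.4,interpolation=2))
E
```

```text
t: 18.7
ee_pos: [0.5628, 0.1579, 0.1277]
tcp_rot: [3.14, -0.0, 1.812]
force: [-0.6, 0.3, 0.0]
width: 0.0682
[0.56284829 0.15786906 0.12767031] [ 3.14014438e+00 -1.71656914e-04  1.81219239e+00] 0.06818209919712209 [-0.55483348  0.34241312  0.03994077]
```

View pics/q_w.png

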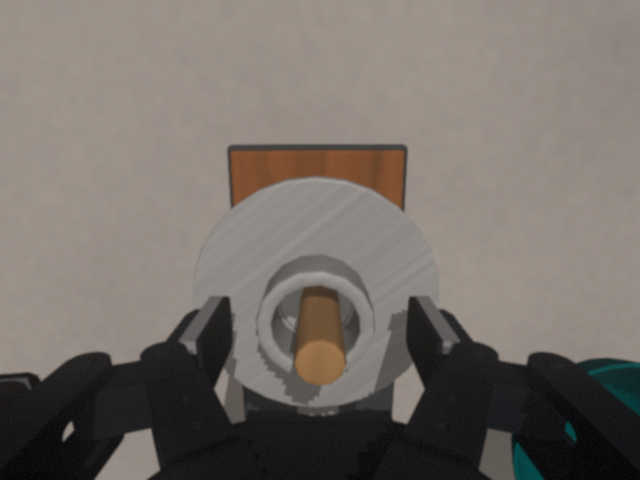

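View pics/q_s.png

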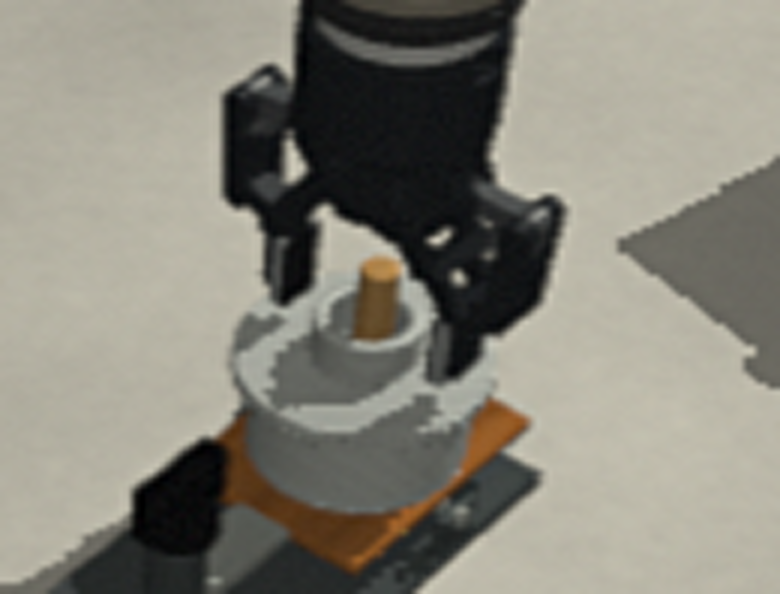

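```bash
python3 -m creep '[[0,-0.001,0.001,0,0.3],[0,-0.001,0.001,0,0.42],[0,-0.001,0.001,0,0.44],[0,-0.001,0.001,0,0.46],[0,-0.001,0.001,0,0.48],[0,-0.001,0.001,0,0.5],[0,-0.001,0.001,0,0.55],[0,-0.001,0.001,0,1],[0,-0.001,0.001,0,1],[0,-0.001,0.001,0,1]]'
python3 - <<'E'
from h import *
s=r.observe(); print(s["ee_pos"],s["tcp_rot"],s["width"],s["force"],s["torque"]); 
p=vision.get_image("wrist"); cv2.imwrite("pics/s_w.png",p["img"])
p=vision.get_image("scene"); cv2.imwrite("pics/s_s.png",cv2.resize(p["img"][130:240,300:430],None,fx=6,fy=5.4,interpolation=2))
E
```

```text
t: 19.8
ee_pos: [0.5617, 0.1573, 0.1265]
tcp_rot: [3.141, 0.0, 1.812]
force: [-1.6, -0.8, 6.4]
width: 0.042
[0.56168697 0.15732756 0.12646839] [3.14069554e+00 1.99520226e-04 1.81179526e+00] 0.04198840978271419 [-1.63240174 -0.75691408  6.35378943] [-0.11570494  0.12254382 -0.06356437]
```

View pics/s_w.png

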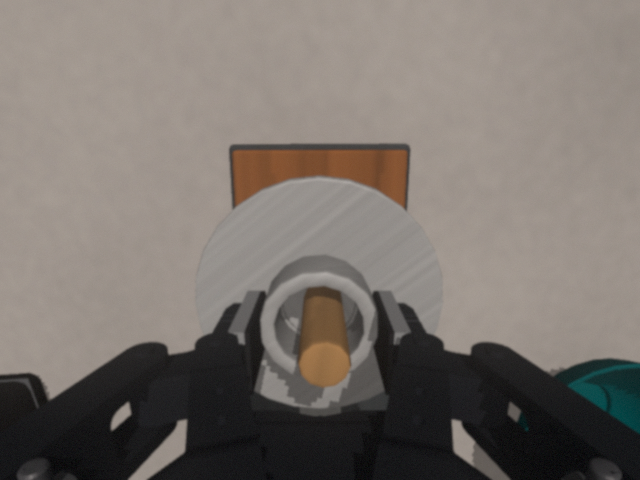

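View pics/s_s.png

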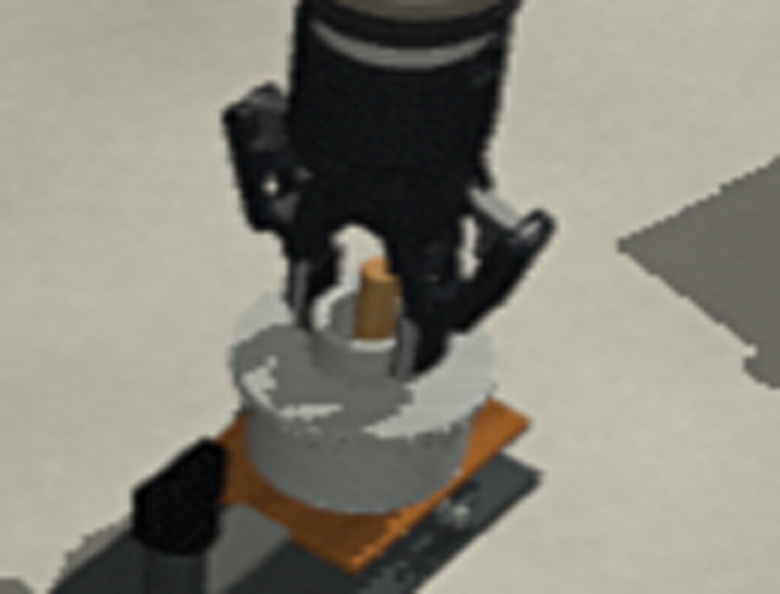

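```bash
python3 -m creep '[[0,0,-0.002,0,1],[0,0,-0.005,0,1],[0,0,-0.008,0,1],[0,0,-0.012,0,1],[0,0,-0.016,0,1],[0,0,-0.022,0,1],[0,0,-0.03,0,1],[0,0,-0.04,0,1],[0,0,-0.052,0,1],[0,0,-0.066,0,1],[0,0,-0.08,0,1],[0,0,-0.09,0,1]]'
python3 -m creep '[[0,0,-0.006,0,1],[0,0,-0.01,0,1],[0,0,-0.01,0,1],[0,0,-0.01,0,1],[0,0,-0.01,0,1],[0,0,-0.01,0,1]]'
python3 - <<'E'
from h import *
s=r.observe(); print(s["ee_pos"],s["tcp_rot"],s["width"],s["force"],s["torque"],abs(s["qvel"]).max()); 
p=vision.get_image("wrist"); cv2.imwrite("pics/t_w.png",p["img"])
p=vision.get_image("scene"); cv2.imwrite("pics/t_s.png",cv2.resize(p["img"][110:240,290:430],None,fx=5.5,fy=4.6*1.2,interpolation=2)[:600])
for t in ("inner_knob","outer_collar","inner_flange","tin_mouth"): print(t,[(round(x["p"],2),np.round(x["location"],4)) for x in nets.spot_point(p,t)[:2]])
E
```

```text
t: 21.1
ee_pos: [0.5617, 0.1575, 0.2177]
tcp_rot: [3.14, -0.0, 1.812]
force: [-0.4, -0.3, -1.4]
width: 0.042
t: 21.7
ee_pos: [0.561, 0.1571, 0.2253]
tcp_rot: [-3.141, -0.0, 1.812]
force: [0.0, -0.4, -1.6]
width: 0.0421
[0.56104087 0.15714515 0.22526046] [-3.14066782e+00 -1.87891388e-05  1.81218627e+00] 0.0420650135288013 [ 0.04848567 -0.44331271 -1.55945404] [-0.01917308  0.03730277 -0.00068756] 0.002055462137927035
inner_knob [(0.83, array([0.5641, 0.1608, 0.1349]))]
outer_collar [(0.91, array([0.5622, 0.1564, 0.2037])), (0.88, array([ 0.3574, -0.1358,  0.0208]))]
inner_flange [(0.92, array([0.562 , 0.159 , 0.0929]))]
tin_mouth [(0.58, array([0.5623, 0.1591, 0.093 ]))]
```

View pics/t_w.png

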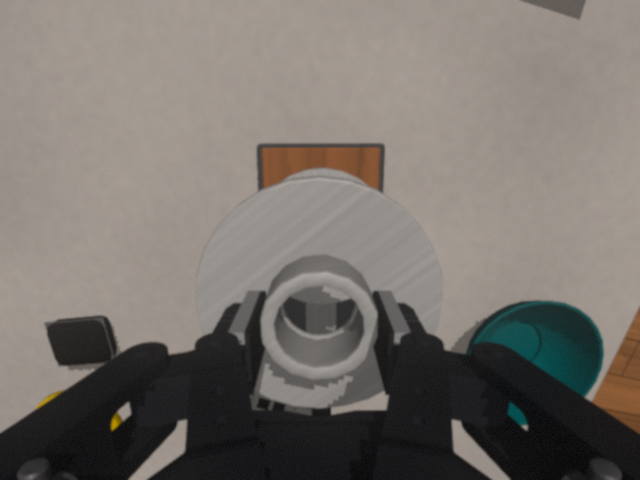

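View pics/t_s.png

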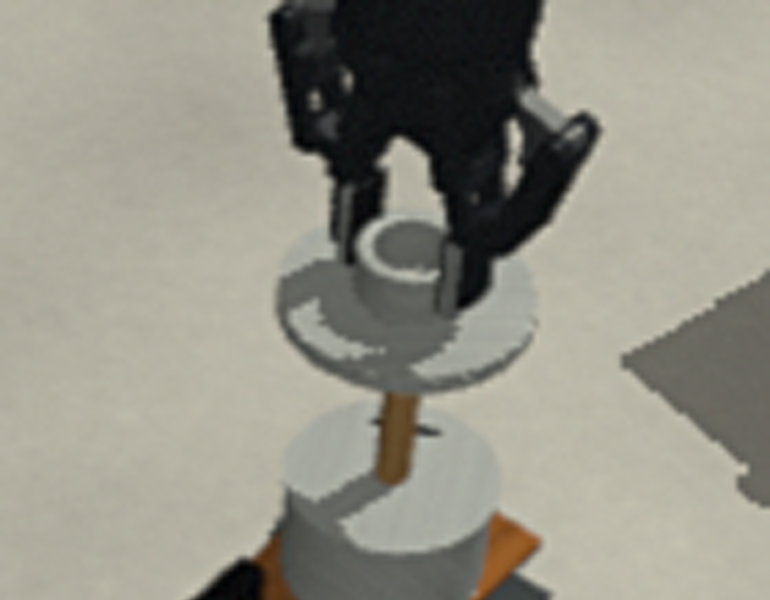

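The outer lid is held level about 99 mm up. Below it the inner lid, with its coin slot visible, sits flush in the tin.

```bash
python3 -c "
from cell import job
print(job.sign_off())"
```

```text
the job is handed in; nothing more can be done
None
```

I did all three parts in order and handed the job in at about 22 s. The arm is still holding the outer lid above the tin.

- **Levelling:** I turned the wing 50° clockwise until its bar pointed at the tin's axis. By eye in the wrist picture it was aligned to within about 1°. I judged level from that alone and did not measure the platform's tilt directly.
- **Lids on:** I lifted both lids by the wooden knob and lowered them in small steps. They met the rim at tool height 0.1504 m, the height I had predicted. The knob and collar positions afterwards fitted a fully seated lid. The outer lid sat about 2 mm off centre, within its side play.
- **Outer lid off:** I gripped the collar and lifted it straight up by 99 mm. The last pictures show the lid level and the inner lid flush in the tin with its slot visible. The arm was nearly motionless, and the wrist force matched the outer lid's weight.

The highest force I read was about 7 N. The other things on the cabinet looked undisturbed in the pictures I took along the way, but I made no full check of them at the end. None of my last checks failed or disagreed beyond the networks' usual few millimetres.

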